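# Open the fume filter unit and show its filter plate to the inspection camera

### The arm

A 6-joint arm with a two-finger parallel gripper is mounted at the origin on the work surface. World frame = base frame: x ahead of the robot, y to its left, z up, the work surface at z = 0. Lengths are in mm, angles in rad, forces in N, time in s.
With the tool pointing down it reaches from about 275 to 725 mm from the base axis. Payload 5.6 kg.
Tool frame: the origin (TCP) lies midway between the tips of the shut fingers; the grasp point (between the pads) lies 19 mm behind it (robot.grip_depth is the distance from the TCP to the grasp point, in mm); z points along the fingers, y is the line along which they close (so a half turn about z gives the same grasp; the last joint's range is limited). The gripper opens to 85 mm and grips with 20 to 120 N. Pads are 22 mm wide; open, the fingers measure 114 mm over their backs; the gripper's body (76 mm by 85 mm) begins 54 mm behind the grasp point. The pads swing forward as they close: fully open they stand 13 mm farther back than shut.
Start: joints at [-0.832, 0.255, 0.108, 0, -1.424, -0.285], TCP at [241.129, -494.318, 231.283] pointing down, gripper open.
Joint ranges: [-2.95, 2.95], [-1.21, 1.97], [-1.09, 1.5], [-2.87, 1.71], [-2.94, -0.07], [-3.05, 3.05]. Speed limits (rad/s): [2.57, 2.57, 3.14, 3.14, 3.14, 3.14].

### API

Orientations are given as a 3x3 rotation matrix whose columns are the frame's x, y, z axes.
In Python, from station import robot gives the robot as it stands.
- The arm moves only by the tool send_rows, never from a script. Its argument "plan" is a list of rows, each a list of 3 entries, a list of its own where there are three numbers: the turn, a rotation vector about the world's x, y, z in units of 6 degrees (1.0 is 6 degrees), then the shift along the world's x, y, z in units of 50 mm (1.0 is 50 mm), then the closure, from -1 (fully open) to 1 (shut). A call has 1 to 20 rows; each row shifts and turns the commanded pose from where the row before left it; what a row does not reach is not made up. A row lasts 1/10 s, in which the tool goes at most 50 mm and 8.59 degrees, less where a joint would pass 70% of its speed; a pose out of reach is approached as far as the arm can. A call is refused whole if a number of a shift passes 1 or a number of a turn 1, either way. A call with a gripper value outside its range is refused whole. The fingers move at their own pace and stop on an object; "force" is the grip in N (left out, the last holds). Time passes only in rows, so rows that do not move let the fingers close. It gives the time, the measured TCP pose, the force, the opening and the grip force at its end, in the units of the state.
- robot.sense(): the state, without advancing time (a new reading comes with each control period).
- robot.snapshot(name): name is "scene" or "side" or "wrist"; returns the picture (420x560x3 uint8, red, green, blue); there is no depth.
- robot.calibration(name): a dict with "vfov" (degrees; the focal length in pixels is half the picture's height over the tangent of half this angle, whatever the lens; pixels are square), "cx", "cy" (the principal point, pixels), "rvec" (rotation vector, rad) and "tvec" (3), from world to camera coordinates, as OpenCV has them. Camera axes: x right, y down, z forward; pixel columns grow to the right and rows downward; lengths in mm; the calibration is good to about 2 mm. A picture is of the moment at which its call begins: read the wrist's pose just before it. calibration takes no time and is no camera call; for the wrist camera it gives the pose at the moment of the call.
- robot.hand_in(): hands the job in; it is judged then, once.
The state is a dict: "time": time; "q": joint angles; "dq": joint speeds; "joint_torque": joint torques, N m; "eef_pos": TCP position; "orientation": TCP orientation; "force": force on the tool from outside, world axes, zero at the start; "torque": the same for the moment, N m; "width": opening from 0.0 (shut) to 1.0 (fully open); "grip_force": force on a finger pad.
Only numpy, scipy, OpenCV 4.12 (cv2) and the standard library are available. Lean on these libraries where they do the work, as an engineer would, in place of code of your own. Each camera call takes 0.05 s, during which the arm holds its last target. There are 200 camera calls.

### The job

Check the filter of the bench fume extractor: push the blade of the square-handled screwdriver down through the small release hole in the unit's front deck until the flap springs ajar, then hang the screwdriver back in the rack. Swing the flap right up so that it stands open by itself, draw the filter plate (the one with the pull tab) up out of its slot and finish while holding it still in the gripper, upright and square to the inspection camera's lens, with its mesh centred on the lens axis 10 cm in front of the lens and clear of everything else. Leave the flap open, the plain baffle plate in its slot, and the other tools and things on the bench where they are.

Things in the scene. Friction and masses are not known exactly. Their poses are not given: they have to be found in the camera images.
- unit: Fume extractor, fixed grey box 196 x 196 x 110 mm high; origin: centre of its underside, x front to rear, z up. Front deck (top, z = 110): x -98 to -48 mm; behind it the flap over the opening (x -48 to 88, y +-92). Two plate slots at x = 20, y = -30 and +30; plates stand on the floor (z = 6), faces to +-y, in guide channels up to z = 68, 1.5 mm play. Beside the filter 50 mm are free on both sides.
- release_hole (a point): Centre of the mouth of the round release hole, 10 mm wide with a 2.5 mm countersink, in the top face of the front deck (at x = -70, y = 0, z = 110 mm of the unit); the deck is 8 mm thick. 30 mm below the mouth lies the pad of the sprung latch.
- latch (a joint): Hidden sprung latch, rad: 0 at rest (flap locked), at most 0.36; springs back by itself. Its pad is met 30 mm below the hole's mouth and goes down 8 mm from there to its stop; that takes 5 to 8 N. After about 3 mm (0.15 rad) the flap is let go and springs ajar.
- flap (a joint): Angle of the flap, rad: 0 shut and locked, about 0.14 when it has sprung ajar, 1.57 upright, 1.8 at its stop. Its stiff hinge keeps it wherever it is left; moving it takes 1 to 2 N at the fin. While locked it cannot be lifted.
- flap_hinge (a point): Point on the flap's hinge line, which runs parallel to the unit's y axis at x = 88, z = 105.5 mm of the unit (y = 0). The flap is an aluminium sheet 132 x 184 x 5 mm that reaches from here to the front and opens upwards and to the rear; upright, its edge is at z = 240 mm. Once it is released a sprung pin, 8 mm thick, stands up to z = 122 mm in the opening at x = -36, y = 26 mm of the unit.
- flap_fin (a point): Centre of the black thumb fin on the flap's outer face near its free (front) edge, 122 mm from the hinge line, 18.5 mm above its plane. Fin: 8 mm thick (unit's y), 20 mm long (x), standing 26 mm above the flap. It can be pinched across its thickness from above and turns between the pads as the flap rises.
- filter: Filter plate: aluminium frame 82 (x) x 8 (y) x 70 mm (z) round a wire mesh, with a pull tab 30 x 8 x 24 mm (z) in the middle of its upper edge: 94 mm high over all, about 120 g. Origin: centre of its lower edge, z up, y normal to the mesh. It starts in either slot, hidden by the flap, axes parallel to the unit's; tab top at z = 100 mm.
- filter_tab (a point): Grip point in the pull tab, 84 mm above the filter's lower edge.
- filter_centre (a point): Centre of the filter's mesh, 35 mm above its lower edge.
- baffle: Plain perforated aluminium baffle plate 82 x 8 x 64 mm without a tab, in the other slot, loose; origin at the centre of its lower edge. It stays there.
- rack: Screwdriver rack, fixed: a top plate 160 (x) x 60 (y) mm, upper face at z = 90 mm, with three round holes 15 mm wide at x = -48, 0 and +48 mm, y = 0; origin at the centre of its underside. It stands to the left or the right of the unit.
- driver: Square-handled screwdriver, 150 mm, about 80 g: round blade 6 mm thick, 80 mm long, small point; square handle 24 x 24 x 70 mm. Origin: tip of the blade, z towards the handle, x and y normal to the handle's flats. Hangs upright in any of the rack's three holes, handle shoulder on the plate, tip 10 mm above the bench, axes parallel to the rack's.
- driver_handle (a point): Grip point in the handle of that screwdriver, 125 mm above the tip (25 mm below the handle's top).
- nutdriver1: Nut driver with a round handle 32 mm and a thick shank 12 mm, 160 mm high over all, hanging in another hole of the rack; origin at its tip. Leave it.
- nutdriver2: A second such nut driver in the remaining hole. Leave it.
- camera: Inspection camera on a stand, fixed: base 120 x 100 mm, camera body with lens and ring light (68 mm wide) at 170 mm height, highest point 212 mm; it looks along its own -x. Origin at the centre of its underside. It stands on the other side of the unit from the rack.
- camera_lens (a point): Centre of the lens's front glass, 170 mm above the bench.
- camera_focus (a point): The point on the lens axis 100 mm in front of the lens, 170 mm above the bench.
- multimeter: Bystander: handheld multimeter lying on the right of the bench, 158 x 84 x 31 mm; origin at the centre of its underside.
- psu_module: Bystander: perforated power module 98 x 82 x 37 mm behind the unit; origin at the centre of its underside.
- spool: Bystander: solder spool 54 mm across, 50 mm high; origin at the centre of its underside.
- flux_jar: Bystander: jar 48 mm across, 60 mm high; origin at the centre of its underside.
- relay_box: Bystander: white relay box 60 x 40 x 24 mm; origin at the centre of its underside.
- loose_driver: Bystander: screwdriver lying on the bench to the left.
Things that resemble listed ones, but are neither listed nor needed, are in the scene too. What is shaped like the rack but brown or yellow is not meant.

How it is judged (in metres and radians):
On the way, in this order (a step that is already met when the one before it is completed fails the run):
1. the screwdriver's blade is through the release hole and the flap has sprung ajar (horizontal distance between driver and release_hole below 0.008 m and z of driver in the frame of unit below 0.1 m and value of joint flap above 0.06 rad).
2. the screwdriver hangs in a hole of the rack again, released (x of driver in the frame of rack between -0.058 and 0.058 m and y of driver in the frame of rack between -0.01 and 0.01 m and z of driver in the frame of rack between 0.004 and 0.016 m and angle between driver's own z axis and vertical below 0.15 rad and contact force between driver and the fingers below 0.1 N and linear speed of driver below 0.02 m/s), for 0.2 s.
3. the flap is swung up and stands open (value of joint flap above 1.35 rad), for 0.2 s.
4. the filter plate is drawn up out of its slot into the gripper (z of filter in the frame of unit above 0.075 m and contact force between filter and the fingers above 1 N), for 0.1 s.
At the end, for the whole second after the job is handed in: Gripper alone holds the filter still: mesh within 30 mm of the point 100 mm before the lens, square to 15 deg, upright to 11 deg; flap open (> 1.35 rad); screwdriver hangs upright in a rack hole, released; baffle in its slot; nut drivers within 15 mm, bystanders within 30 mm of their starts (all of step 2 and distance between filter_centre and camera_focus below 0.03 m and angle between the y axis of filter and the x axis of camera, either way round below 0.26 rad and angle between filter's own z axis and vertical below 0.2 rad and contact force between filter and the fingers above 1 N and contact force between filter and unit below 0.1 N and contact force between filter and camera below 0.1 N and linear speed of filter below 0.02 m/s and angular speed of filter below 0.2 rad/s and value of joint flap above 1.35 rad and z of baffle in the frame of unit below 0.015 m and distance of each of multimeter, psu_module, spool, flux_jar, relay_box, loose_driver from where it was at the start of the episode below 0.03 m and distance of each of nutdriver1, nutdriver2 from where it was at the start of the episode below 0.015 m); the arm keeps its last pose, push and grip.
It fails at once if the baffle plate drawn from its slot (z of baffle in the frame of unit above 0.04 m).
It fails at once if a bystander knocked about (distance of any of multimeter, psu_module, spool, flux_jar, relay_box, loose_driver from where it was at the start of the episode above 0.05 m or distance of any of nutdriver1, nutdriver2 from where it was at the start of the episode above 0.04 m).
It also fails if it takes over 72 s, if anything falls off the work surface, if the arm or the gripper's body presses on something with over 40 N, if the wrist force passes 120 N, or if a joint passes its speed limit or range.

## Working session

There is one attempt and no reset: what is moved stays moved. The work goes in short steps, Python scripts to look and compute and a tool call to move; the robot and the scene stay as the last step left them, time stands still between calls to the robot, and variables do not carry over. Pictures are saved under pics/ and viewed, at most 12 in all, crops included, and the job is handed in when it is done.

Besides the shell and the picture viewer there is one more tool, called after ">>>" in YAML: its name, and indented under it one key for each argument. send_rows: Moves the arm, as the interface text tells. Its arguments: {"type":"object","properties":{"plan":{"type":"array"},"force":{"type":"number"}},"required":["plan"]}

```bash
mkdir -p pics; ls
python3 - <<'E'
from station import robot
import cv2,numpy as np
ims=[]
for n in ["scene","side"]:
    im=robot.snapshot(n); cv2.imwrite(f"pics/{n}0.png",im[:,:,::-1])
    c=robot.calibration(n); R=cv2.Rodrigues(np.array(c["rvec"],float))[0]; print(n,c["vfov"],c["cx"],c["cy"],-R.T@np.array(c["tvec"]).ravel(),R[2])
s=robot.sense(); print(s["orientation"],s["eef_pos"],robot.grip_depth,s["time"])
E
```

```text
pics
scene 50.562409438455575 274.17686686514156 204.0156452474098 [1389.42920782  899.36977102  933.70139741] [-0.57464087 -0.60465595 -0.5515243 ]
side 52.779216532304446 290.0511384869355 205.55271184873413 [-52.88898375 682.61723507 734.29550546] [ 0.55566513 -0.61228235 -0.56244697]
[[-8.98801010e-01 -4.38356176e-01 -7.79599556e-04]
 [-4.38356867e-01  8.98799768e-01  1.49480062e-03]
 [ 4.54488155e-05  1.68527113e-03 -9.99998579e-01]] [ 240.98914234 -493.91392949  230.49429709] 18.700000000000003 0.1
```

View pics/scene0.png

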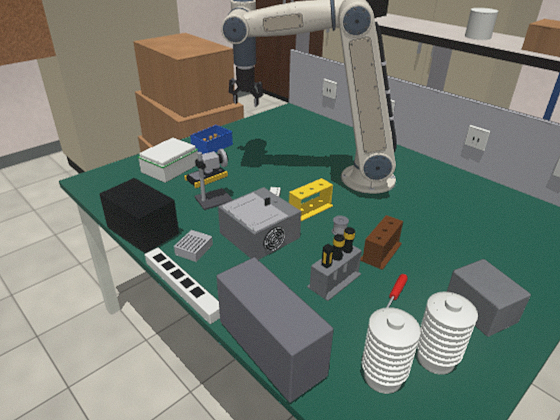

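View pics/side0.png

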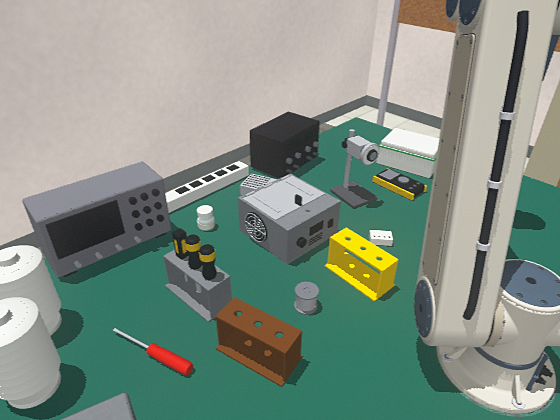

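```bash
cat > h.py <<'E'
from station import robot
import cv2,numpy as np
def cal(n):
    c=robot.calibration(n); return (c,cv2.Rodrigues(np.array(c["rvec"],float))[0],np.array(c["tvec"],float).ravel(),210/np.tan(np.radians(c["vfov"]/2)))
def ray(C,p):
    c,R,t,f=C; d=R.T@np.array([(p[0]-c["cx"])/f,(p[1]-c["cy"])/f,1]); return -R.T@t,d
def onz(C,p,z):
    o,d=ray(C,p); return o+d*(z-o[2])/d[2]
def proj(C,X):
    c,R,t,f=C; v=R@np.array(X,float)+t; return np.array([c["cx"]+f*v[0]/v[2],c["cy"]+f*v[1]/v[2]])
def tri(Cs,ps):
    A=np.zeros((3,3));b=np.zeros(3)
    for C,p in zip(Cs,ps):
        o,d=ray(C,p); d=d/np.linalg.norm(d); M=np.eye(3)-np.outer(d,d); A+=M; b+=M@o
    return np.linalg.solve(A,b)
E
python3 - <<'E'
from h import *
S=cal("side");C=cal("scene")
for p in [(287,177),(239,202),(290,236),(340,207)]: print("unit",onz(S,p,110).round())
for p in [(179,234),(191,239),(208,250)]: print("tool side",onz(S,p,160).round())
for p in [(328,250),(339,238),(349,231)]: print("tool scene",onz(C,p,160).round())
for p in [(168,253),(205,318),(230,300)]: print("rack",onz(S,p,0).round(), onz(S,p,90).round())
print("lens",tri([S,C],[(372,155),(211,163)]))
W=cal("wrist"); s=robot.sense()
Rt=s["orientation"];Rt=np.array(Rt); o=-W[1].T@W[2]
print("wrist cam in tool",Rt.T@(o-np.array(s["eef_pos"])), (Rt.T@W[1].T).round(3),W[0]["vfov"])
for n in ["side"]:
    im=cv2.imread("pics/side0.png")[110:330,155:455]; cv2.imwrite("pics/c1.png",cv2.resize(im,(800,587),interpolation=cv2.INTER_CUBIC))
E
```

```text
unit [671. -98. 110.]
unit [670.  87. 110.]
unit [476.  97. 110.]
unit [467. -85. 110.]
tool side [609. 309. 160.]
tool side [577. 301. 160.]
tool side [522. 298. 160.]
tool scene [630. 316. 160.]
tool scene [567. 302. 160.]
tool scene [520. 301. 160.]
rack [747. 272.   0.] [649. 322.  90.]
rack [503. 338.   0.] [435. 380.  90.]
rack [505. 265.  -0.] [436. 316.  90.]
lens [ 544.12546766 -338.85991762  139.60225203]
wrist cam in tool [  83.2905823    -0.63417223 -142.71385154] [[ 0.001 -0.946 -0.323]
 [ 1.     0.001 -0.   ]
 [ 0.001 -0.323  0.946]] 61.43842208297892
```

View pics/c1.png

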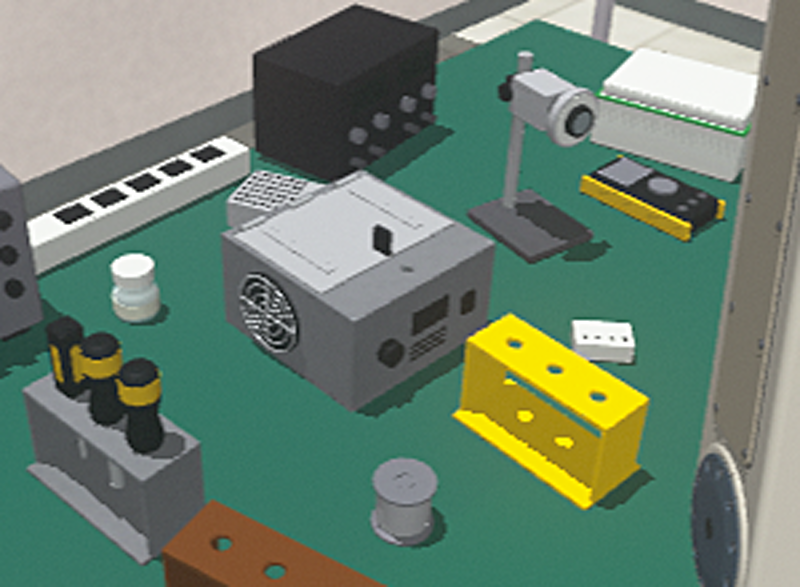

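>>> send_rows:
  plan:
    - [[0, 0, 0], [0, 0, 0.9], -1]
    - [[0, 0, 0], [0, 0, 0.9], -1]
    - [[0, 0, -0.3], [0.36, 0.74, 0.12], -1]
    - [[0, 0, -0.3], [0.36, 0.74, 0.12], -1]
    - [[0, 0, -0.3], [0.36, 0.74, 0.12], -1]
    - [[0, 0, -0.3], [0.36, 0.74, 0.12], -1]
    - [[0, 0, -0.3], [0.36, 0.74, 0.12], -1]
    - [[0, 0, -0.3], [0.36, 0.74, 0.12], -1]
    - [[0, 0, -0.3], [0.36, 0.74, 0.12], -1]
    - [[0, 0, -0.3], [0.36, 0.74, 0.12], -1]
    - [[0, 0, -0.3], [0.36, 0.74, 0.12], -1]
    - [[0, 0, -0.3], [0.36, 0.74, 0.12], -1]
    - [[0, 0, -0.3], [0.36, 0.74, 0.12], -1]
    - [[0, 0, -0.3], [0.36, 0.74, 0.12], -1]
    - [[0, 0, -0.3], [0.36, 0.74, 0.12], -1]
    - [[0, 0, -0.3], [0.36, 0.74, 0.12], -1]
    - [[0, 0, 0], [0, 0, 0], -1]
    - [[0, 0, 0], [0, 0, 0], -1]
    - [[0, 0, 0], [0, 0, 0], -1]

```text
time: 2.0
eef_pos: [492.9, 23.2, 405.2]
orientation: [[-1.0, -0.014, -0.0], [-0.014, 1.0, -0.0], [0.0, -0.0, -1.0]]
force: [-0.3, 1.2, 0.2]
width: 0.999
grip_force: 0.0
```

Run:
```python
from h import *
s=robot.sense(); print(s["eef_pos"],np.array(s["orientation"]).round(3),s["time"],s["force"])
W=cal("wrist");im=robot.snapshot("wrist"); np.savez("w1.npz",c=np.array(list(W[0].values()),dtype=object),R=W[1],t=W[2],f=W[3])
import pickle;pickle.dump(W,open("w1.pkl","wb"))
cv2.imwrite("pics/w1.png",im[:,:,::-1]); cv2.imwrite("pics/w1b.png",cv2.resize(im[:,:,::-1],(800,600),interpolation=cv2.INTER_CUBIC))
```

```text
[492.85223405  23.16545965 405.24070692] [[-1.    -0.014 -0.   ]
 [-0.014  1.    -0.   ]
 [ 0.    -0.    -1.   ]] 2.0 [-0.31190353  1.16414528  0.24665035]
```

View pics/w1b.png

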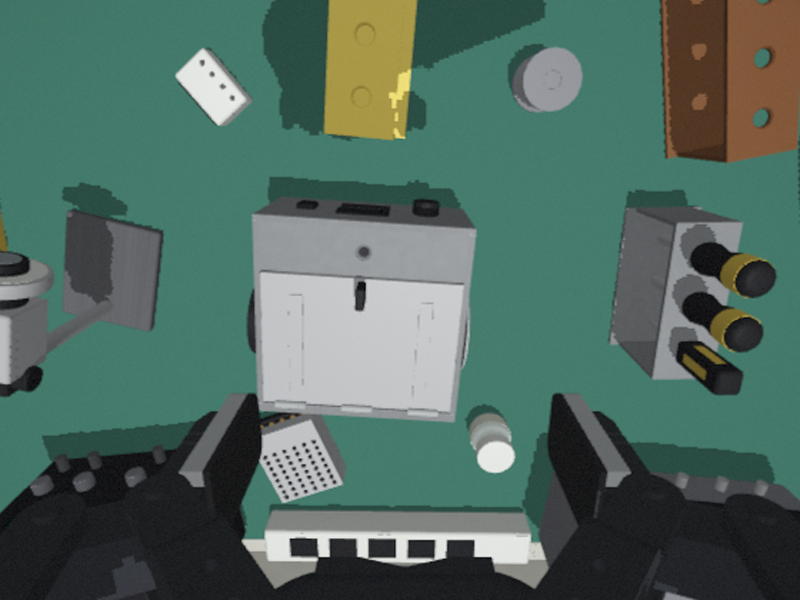

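Run:
```python
from h import *
im=cv2.imread("pics/w1.png")
a=cv2.resize(im[140:280,425:555],None,fx=4.2,fy=4.2,interpolation=cv2.INTER_CUBIC)  # 546x588
b=cv2.resize(im[165:225,225:285],(240,240),interpolation=cv2.INTER_CUBIC)
s=cv2.imread("pics/side0.png")[130:190,340:400]; s=cv2.resize(s,(240,240),interpolation=cv2.INTER_CUBIC)
o=np.zeros((588,790,3),np.uint8); o[:,:546]=a; o[:240,548:788]=b; o[260:500,548:788]=s
cv2.imwrite("pics/c2.png",o)
```

```text
(no output)
```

View pics/c2.png

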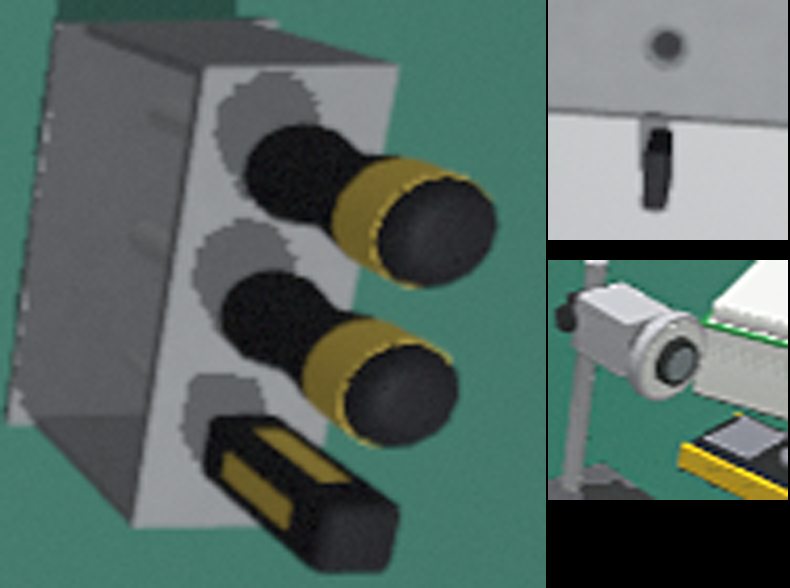

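Run:
```python
from h import *
import pickle;W=pickle.load(open("w1.pkl","rb"));S=cal("side");C=cal("scene")
a=lambda x,y:(425+x/4.2,140+y/4.2)
w=lambda x,y:(x/800*560,y/600*420)
P=lambda n,p,z:print(n,onz(W,p,z).round(1)[:2])
r=[onz(W,a(*p),90) for p in [(204,68),(399,66),(133,527)]]
print("rack",np.round(r,1)); d=r[2]-r[0];print(np.linalg.norm(d),np.degrees(np.arctan2(d[1],d[0])),np.linalg.norm(r[1]-r[0]), np.degrees(np.arctan2(*(r[1]-r[0])[:2])),"centre",(r[1]+r[2])/2)
for p in [(330,503),(399,512),(388,566),(312,572),(357,538)]: P("drv",a(*p),160)
H=onz(W,(254.5,176.25),110);print("hole",H, "side check",proj(S,H),proj(C,H))
for p in [(254,213),(475,230),(457,419),(260,408)]: P("unit",w(*p),110)
for p in [(260,271),(464,285)]:P("flap",w(*p),108)
P("fintop",w(360,283),134)
L=onz(S,(373,155.5),170);print("lens",L, "in wrist",proj(W,L)/[.7,.7])
for p in [(70,210),(162,232),(152,330),(63,310)]: P("base",w(*p),12)
P("ring side",w(0,262),200);
for p in [(46,275),(0,285)]:P("body",w(*p),200)
```

```text
rack [[493.6 271.5  90. ]
 [492.1 331.9  90. ]
 [653.5 277.1  90. ]]
160.0157102620107 2.0246547865733833 60.50225858734216 -1.4273705951332305 centre [572.81150724 304.52707421  90.        ]
drv [607.6 294. ]
drv [610.3 314.8]
drv [628.1 315.7]
drv [630.4 293.6]
drv [618.9 304.4]
hole [519.67511626 -13.36239144 110.        ] side check [306.82717376 209.87581308] [274.70407006 201.5860765 ]
unit [ 486.5 -108.1]
unit [498.6  84.7]
unit [690.2  78.2]
unit [ 680.5 -118. ]
flap [ 539.4 -107.6]
flap [550.1  78. ]
fintop [541.3 -14.8]
lens [ 511.66876581 -290.71885152  170.        ] in wrist [ -2.4441115  255.47017645]
base [ 503.2 -332.1]
base [ 525.5 -237.8]
base [ 640.1 -265.3]
base [ 617.  -362.6]
ring side [ 508.4 -265.4]
body [ 517.6 -234.7]
body [ 525.6 -269.6]
```

>>> send_rows:
  plan:
    - [[0, 0, 0.15], [0.254, 0.564, -0.35], -1]
    - [[0, 0, 0], [0.254, 0.564, -0.35], -1]
    - [[0, 0, 0], [0.254, 0.564, -0.35], -1]
    - [[0, 0, 0], [0.254, 0.564, -0.35], -1]
    - [[0, 0, 0], [0.254, 0.564, -0.35], -1]
    - [[0, 0, 0], [0.254, 0.564, -0.35], -1]
    - [[0, 0, 0], [0.254, 0.564, -0.35], -1]
    - [[0, 0, 0], [0.254, 0.564, -0.35], -1]
    - [[0, 0, 0], [0.254, 0.564, -0.35], -1]
    - [[0, 0, 0], [0.254, 0.564, -0.35], -1]
    - [[0, 0, 0], [0, 0, 0], -1]
    - [[0, 0, 0], [0, 0, 0], -1]

```text
time: 3.25
eef_pos: [620.3, 304.9, 229.5]
orientation: [[-1.0, -0.029, -0.001], [-0.029, 1.0, -0.001], [0.001, -0.001, -1.0]]
force: [0.0, -0.2, 0.4]
width: 1.0
grip_force: 0.0
```

Run:
```python
from h import *
s=robot.sense(); print(s["eef_pos"],np.array(s["orientation"]).round(3),s["time"],s["q"])
W=cal("wrist");im=robot.snapshot("wrist")
import pickle;pickle.dump(W,open("w2.pkl","wb"))
cv2.imwrite("pics/w2.png",im[:,:,::-1])
```

```text
[620.27163258 304.87421187 229.45483955] [[-1.    -0.029 -0.001]
 [-0.029  1.    -0.001]
 [ 0.001 -0.001 -1.   ]] 3.25 [ 6.82305011e-01  5.53023339e-01  5.53574896e-01  3.14290096e-04
 -1.57314099e+00 -2.22396332e+00]
```

View pics/w2.png

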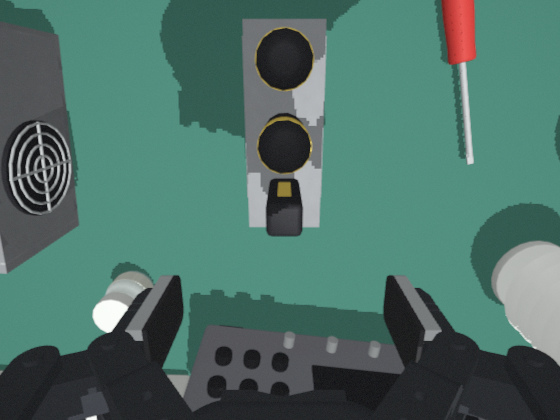

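Run:
```python
from h import *
import pickle;W=pickle.load(open("w2.pkl","rb"))
print(onz(W,(284.5,221.5),160),onz(W,(268,236),160),onz(W,(302,236),160),onz(W,(300,330),150),onz(W,(300,330),0))
im=cv2.imread("pics/w2.png"); g=im.max(2); m=((g<70)*255).astype(np.uint8)[170:245,255:315]
ys,xs=np.nonzero(m)
for y in range(0,75,5):
    r=np.nonzero(m[y])[0]; print(170+y, 255+r.min() if len(r) else None, 255+r.max() if len(r) else None, end='; ')
```

```text
[620.09270207 305.10975441 160.        ] [630.56972799 294.65438265 160.        ] [629.89380515 316.85232514 160.        ] [711.31451194 319.69159418 150.        ] [828.59391919 331.69187467   0.        ]
170 275 293; 175 None None; 180 271 296; 185 270 298; 190 269 299; 195 268 299; 200 268 300; 205 267 301; 210 267 301; 215 267 301; 220 267 301; 225 267 301; 230 267 301; 235 271 297; 240 None None;
```

>>> send_rows:
  plan:
    - [[0, 0, 0], [0, 0, -0.378], -1]
    - [[0, 0, 0], [0, 0, -0.378], -1]
    - [[0, 0, 0], [0, 0, -0.378], -1]
    - [[0, 0, 0], [0, 0, -0.378], -1]
    - [[0, 0, 0], [0, 0, -0.378], -1]
    - [[0, 0, 0], [0, 0, -0.378], -1]
    - [[0, 0, 0], [0, 0, 0], -1]
    - [[0, 0, 0], [0, 0, 0], 1]
    - [[0, 0, 0], [0, 0, 0], 1]
    - [[0, 0, 0], [0, 0, 0], 1]
    - [[0, 0, 0], [0, 0, 0], 1]
    - [[0, 0, 0], [0, 0, 0], 1]
    - [[0, 0, 0], [0, 0, 0], 1]
    - [[0, 0, 0], [0, 0, 0], 1]
    - [[0, 0, 0], [0, 0, 0], 1]
  force: 60

```text
time: 4.8
eef_pos: [620.6, 305.8, 117.8]
orientation: [[-1.0, -0.03, 0.001], [-0.03, 1.0, 0.0], [-0.001, 0.0, -1.0]]
force: [-0.9, -1.0, 4.9]
width: 0.272
grip_force: 59.2
```

>>> send_rows:
  plan:
    - [[0, 0, 0], [0, 0, 0.5], 1]
    - [[0, 0, 0], [0, 0, 0.6], 1]
    - [[0, 0, 0], [0, 0, 0.75], 1]
    - [[0, 0, 0], [0, 0, 0.75], 1]
    - [[0, 0, 0], [0, 0, 0], 1]
    - [[0, 0, 0], [-0.202, -0.636, 0], 1]
    - [[0, 0, 0], [-0.202, -0.636, 0], 1]
    - [[0, 0, 0], [-0.202, -0.636, 0], 1]
    - [[0, 0, 0], [-0.202, -0.636, 0], 1]
    - [[0, 0, 0], [-0.202, -0.636, 0], 1]
    - [[0, 0, 0], [-0.202, -0.636, 0], 1]
    - [[0, 0, 0], [-0.202, -0.636, 0], 1]
    - [[0, 0, 0], [-0.202, -0.636, 0], 1]
    - [[0, 0, 0], [-0.202, -0.636, 0], 1]
    - [[0, 0, 0], [-0.202, -0.636, 0], 1]
    - [[0, 0, 0], [0, 0, 0], 1]
    - [[0, 0, 0], [0, 0, -0.3], 1]
    - [[0, 0, 0], [0, 0, 0], 1]
    - [[0, 0, 0], [0, 0, 0], 1]

```text
time: 6.7
eef_pos: [518.9, -12.1, 231.3]
orientation: [[-1.0, -0.03, -0.002], [-0.03, 1.0, -0.0], [0.002, -0.0, -1.0]]
force: [-0.4, -0.4, -0.8]
width: 0.272
grip_force: 58.9
```

Run:
```python
from h import *
import pickle
s=robot.sense(); print(s["eef_pos"],np.array(s["orientation"]).round(3),s["time"],s["force"])
o=np.zeros((600,800,3),np.uint8)
for i,(n,X) in enumerate([("wrist",None),("side",None),("scene",None)]):
    W=cal(n);im=robot.snapshot(n);pickle.dump(W,open(n+"3.pkl","wb"))
    cv2.imwrite(f"pics/{n}3.png",im[:,:,::-1])
    p=proj(W,[519.6,-13,115]).round().astype(int); print(n,p)
    k=[(100,130),(50,50),(50,50)][i]
    x0,y0=p[0]-k[0]//2,p[1]-k[1]//2
    c=np.ascontiguousarray(im[max(y0,0):y0+k[1],max(x0,0):x0+k[0],::-1])
    if i==0: o[:585,:450]=cv2.resize(c,(450,585),interpolation=cv2.INTER_CUBIC); 
    else: o[(i-1)*300:(i-1)*300+300,480:780]=cv2.resize(c,(300,300),interpolation=cv2.INTER_CUBIC)
    print(x0,y0,c.shape)
cv2.imwrite("pics/c3.png",o)
```

```text
[518.86999926 -12.07331379 231.32335805] [[-1.    -0.03  -0.002]
 [-0.03   1.    -0.   ]
 [ 0.002 -0.    -1.   ]] 6.7 [-0.4464568  -0.40373225 -0.76470304]
wrist [283 201]
233 136 (130, 100, 3)
side [307 208]
282 183 (50, 50, 3)
scene [275 200]
250 175 (50, 50, 3)
```

View pics/c3.png

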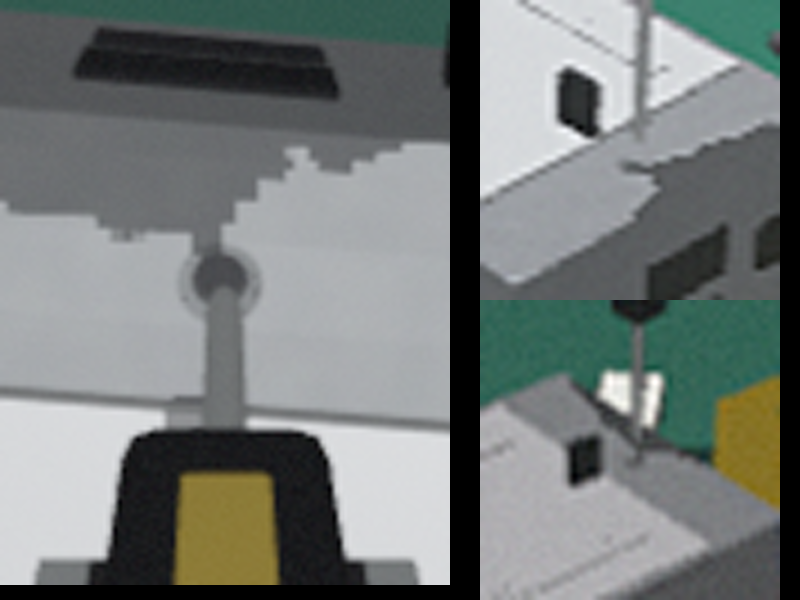

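Run:
```python
from h import *
import pickle
W,S,C=[pickle.load(open(n+"3.pkl","rb")) for n in ["wrist","side","scene"]]
print("hole W",onz(W,(282.1,198.4),110),"hole S",onz(S,(308.2,210.7),110))
t=[(282.6,200.2),(309,206.2),(276.3,202)]
print("tip tri",tri([W,S],t[:2]),tri([W,S,C],t))
for z in (121,123.5,126): print(z,onz(W,t[0],z),onz(S,t[1],z),onz(C,t[2],z))
```

```text
hole W [519.47901023 -13.40880388 110.        ] hole S [514.70878285 -13.08078541 110.        ]
tip tri [515.113705   -13.70757063 124.21313369] [517.87184946 -12.93461084 115.53284874]
121 [517.41816222 -13.06727221 121.        ] [516.59568339 -17.55670655 121.        ] [529.08052211   4.25259287 121.        ]
123.5 [516.61607564 -13.08890712 123.5       ] [514.27427119 -14.70256065 123.5       ] [531.72709282   7.00611705 123.5       ]
126 [515.81398906 -13.11054203 126.        ] [511.95285899 -11.84841475 126.        ] [534.37366353   9.75964122 126.        ]
```

>>> send_rows:
  plan:
    - [[0, 0, 0], [0.03, -0.01, 0], 1]
    - [[0, 0, 0], [0, 0, -0.1], 1]
    - [[0, 0, 0], [0, 0, -0.1], 1]
    - [[0, 0, 0], [0, 0, -0.1], 1]
    - [[0, 0, 0], [0, 0, -0.1], 1]
    - [[0, 0, 0], [0, 0, -0.1], 1]
    - [[0, 0, 0], [0, 0, -0.1], 1]
    - [[0, 0, 0], [0, 0, 0], 1]

```text
time: 7.65
eef_pos: [520.2, -12.9, 201.0]
orientation: [[-1.0, -0.03, -0.002], [-0.03, 1.0, -0.0], [0.002, -0.0, -1.0]]
force: [0.3, -0.3, -1.2]
width: 0.272
grip_force: 58.9
```

>>> send_rows:
  plan:
    - [[0, 0, 0], [0, 0, -0.1], 1]
    - [[0, 0, 0], [0, 0, -0.1], 1]
    - [[0, 0, 0], [0, 0, -0.1], 1]
    - [[0, 0, 0], [0, 0, -0.08], 1]
    - [[0, 0, 0], [0, 0, 0], 1]
    - [[0, 0, 0], [0, 0, 0], 1]

```text
time: 8.25
eef_pos: [520.8, -13.2, 184.1]
orientation: [[-1.0, -0.03, 0.001], [-0.03, 1.0, -0.001], [-0.001, -0.001, -1.0]]
force: [-2.3, 0.5, 6.5]
width: 0.272
grip_force: 60.0
```

Run:
```python
from h import *
a=cv2.imread("pics/side3.png");im=robot.snapshot("side")[:,:,::-1]
cv2.imwrite("pics/side4.png",im); print(robot.sense()["eef_pos"],robot.sense()["force"])
o=np.hstack([cv2.resize(np.ascontiguousarray(x[160:260,230:345]),(400,348)) for x in (a,im)]); cv2.imwrite("pics/c4.png",o)
```

```text
[520.76225704 -13.14912083 184.08123361] [-1.97765465 -0.02313773  7.459773  ]
```

View pics/c4.png

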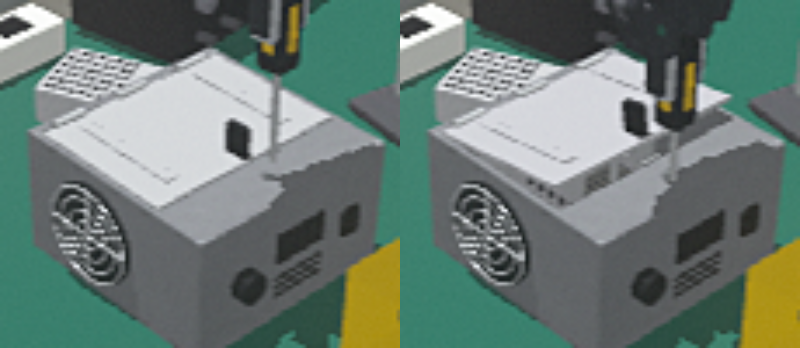

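>>> send_rows:
  plan:
    - [[0, 0, 0], [0, 0, 0.2], 1]
    - [[0, 0, 0], [0, 0, 0.4], 1]
    - [[0, 0, 0], [0, 0, 0.68], 1]
    - [[0, 0, 0], [0, 0, 0], 1]
    - [[0, 0, 0], [0.199, 0.637, 0], 1]
    - [[0, 0, 0], [0.199, 0.637, 0], 1]
    - [[0, 0, 0], [0.199, 0.637, 0], 1]
    - [[0, 0, 0], [0.199, 0.637, 0], 1]
    - [[0, 0, 0], [0.199, 0.637, 0], 1]
    - [[0, 0, 0], [0.199, 0.637, 0], 1]
    - [[0, 0, 0], [0.199, 0.637, 0], 1]
    - [[0, 0, 0], [0.199, 0.637, 0], 1]
    - [[0, 0, 0], [0.199, 0.637, 0], 1]
    - [[0, 0, 0], [0.199, 0.637, 0], 1]
    - [[0, 0, 0], [0, 0, 0], 1]
    - [[0, 0, 0], [0, 0, -0.6], 1]
    - [[0, 0, 0], [0, 0, 0], 1]

```text
time: 10.0
eef_pos: [618.1, 305.1, 212.2]
orientation: [[-1.0, -0.03, -0.008], [-0.03, 1.0, -0.004], [0.008, -0.003, -1.0]]
force: [-0.8, 0.5, -2.7]
width: 0.272
grip_force: 59.3
```

>>> send_rows:
  plan:
    - [[0, 0, 0], [0, 0, 0], 1]
    - [[0, 0, 0], [0, 0, 0], 1]

```text
time: 10.2
eef_pos: [620.8, 305.4, 218.7]
orientation: [[-1.0, -0.029, 0.002], [-0.029, 1.0, 0.001], [-0.002, 0.001, -1.0]]
force: [0.5, -1.2, 0.6]
width: 0.277
grip_force: 59.3
```

>>> send_rows:
  plan:
    - [[0, 0, 0], [0, 0, -0.3], 1]
    - [[0, 0, 0], [0, 0, -0.3], 1]
    - [[0, 0, 0], [0, 0, -0.3], 1]
    - [[0, 0, 0], [0, 0, -0.3], 1]
    - [[0, 0, 0], [0, 0, -0.3], 1]
    - [[0, 0, 0], [0, 0, -0.3], 1]
    - [[0, 0, 0], [0, 0, -0.15], 1]
    - [[0, 0, 0], [0, 0, 0], 1]
    - [[0, 0, 0], [0, 0, 0], 1]

```text
time: 11.1
eef_pos: [620.8, 305.8, 120.8]
orientation: [[-1.0, -0.03, 0.002], [-0.03, 1.0, 0.001], [-0.002, 0.001, -1.0]]
force: [0.3, 0.4, -0.7]
width: 0.274
grip_force: 59.3
```

Lower 2 mm more, release, rise.

>>> send_rows:
  plan:
    - [[0, 0, 0], [0, 0, -0.05], 1]
    - [[0, 0, 0], [0, 0, 0], 1]
    - [[0, 0, 0], [0, 0, 0], -1]
    - [[0, 0, 0], [0, 0, 0], -1]
    - [[0, 0, 0], [0, 0, 0], -1]
    - [[0, 0, 0], [0, 0, 0], -1]
    - [[0, 0, 0], [0, 0, 0], -1]
    - [[0, 0, 0], [0, 0, 0], -1]
    - [[0, 0, 0], [0, 0, 0], -1]
    - [[0, 0, 0], [0, 0, 0.4], -1]
    - [[0, 0, 0], [0, 0, 0.6], -1]
    - [[0, 0, 0], [0, 0, 0.6], -1]
    - [[0, 0, 0], [0, 0, 0.7], -1]
    - [[0, 0, 0], [0, 0, 0], -1]
    - [[0, 0, 0], [0, 0, 0], -1]

```text
time: 12.6
eef_pos: [620.4, 306.0, 233.0]
orientation: [[-1.0, -0.03, 0.002], [-0.03, 1.0, 0.002], [-0.002, 0.002, -1.0]]
force: [-0.1, -0.1, -1.0]
width: 1.001
grip_force: 0.0
```

Run:
```python
from h import *
im=cv2.imread("pics/w2.png");W=cal("wrist");b=robot.snapshot("wrist")[:,:,::-1].copy();cv2.imwrite("pics/w5.png",b)
s=robot.sense();print(s["eef_pos"],s["orientation"],s["q"])
g=b.max(2); m=((g<70)*255).astype(np.uint8)[150:300,230:340]
n,l,st,ce=cv2.connectedComponentsWithStats(m); print(st+[230,150,0,0,0])
for X in [(620,305,160),(572.8,304.5,165),(619,305,90)]: print(proj(W,X))
```

```text
[619.91967537 305.76143761 231.50034555] [[-9.99558887e-01 -2.96941194e-02 -5.39906500e-04]
 [-2.96942539e-02  9.99558999e-01  2.42793605e-04]
 [ 5.32458858e-04  2.58718626e-04 -9.99999825e-01]] [ 6.83202981e-01  5.52121252e-01  5.57487513e-01 -5.29140503e-04
 -1.57642804e+00 -2.22430366e+00]
[[  230   150   110   150 14477]
 [  258   150    49    20   751]
 [  266   175    35    56  1270]
 [  289   215     1     1     1]
 [  286   217     1     1     1]]
[282.25000417 218.80193007]
[283.76841147 147.85433905]
[282.29545083 187.771264  ]
```

>>> send_rows:
  plan:
    - [[0, 0, 0], [-0.12, -0.642, 0], -1]
    - [[0, 0, -0.4], [-0.12, -0.642, 0], -1]
    - [[0, 0, -0.39], [-0.12, -0.642, 0], -1]
    - [[0, 0, 0], [-0.12, -0.642, 0], -1]
    - [[0, 0, 0], [-0.12, -0.642, 0], -1]
    - [[0, 0, 0], [-0.12, -0.642, 0], -1]
    - [[0, 0, 0], [-0.12, -0.642, 0], -1]
    - [[0, 0, 0], [-0.12, -0.642, 0], -1]
    - [[0, 0, 0], [-0.12, -0.642, 0], -1]
    - [[0, 0, 0], [-0.12, -0.642, 0], -1]
    - [[0, 0, 0], [0, 0, 0], -1]
    - [[0, 0, 0], [0, 0, 0], -1]
    - [[0, 0, 0], [0, 0, 0], -1]

```text
time: 13.95
eef_pos: [559.9, -14.8, 231.1]
orientation: [[-0.999, 0.053, -0.001], [0.053, 0.999, 0.0], [0.001, -0.0, -1.0]]
force: [0.7, 0.5, 0.4]
width: 0.994
grip_force: 0.0
```

Run:
```python
from h import *
import pickle
s=robot.sense();print(s["eef_pos"],np.array(s["orientation"]).round(3))
W=cal("wrist");b=robot.snapshot("wrist")[:,:,::-1].copy();cv2.imwrite("pics/w6.png",b);pickle.dump(W,open("w6.pkl","wb"))
print("pred fin",proj(W,(559,-15,141)))
m=((b.max(2)<70)*255).astype(np.uint8); n,l,st,ce=cv2.connectedComponentsWithStats(m)
for a,c in zip(st,ce):
    if 100<a[4]<3000: print(a,c)
cv2.imwrite("pics/c6.png",b)
```

```text
[559.89482149 -14.83483262 231.06607309] [[-0.999  0.053 -0.001]
 [ 0.053  0.999  0.   ]
 [ 0.001 -0.    -1.   ]]
pred fin [283.58679514 209.78239991]
[159   0  51  31 218] [177.46788991   8.44954128]
[356   0  34  19 174] [372.84482759   5.64942529]
[381   0  59  40 711] [415.94796062  13.62728551]
[171   4  29  15 155] [185.07741935  11.71612903]
[330  84  66  23 753] [350.67330677  96.83798141]
[533  88  24 146 307] [545.1237785  156.46254072]
[200  97  28   9 215] [212.76744186 100.71627907]
[243  98  66   9 362] [276.21823204 102.79558011]
[  0 105  20  26 165] [  6.97575758 118.21212121]
[   0  129   69  121 1953] [ 23.70353303 182.70762929]
[276 140  13  12 116] [282.25862069 145.1637931 ]
[163 175  23   9 149] [172.26174497 179.08724832]
[380 176  22   9 148] [391.91216216 179.28378378]
[277 191  11  40 433] [281.96766744 210.62817552]
[155 212  10  56 289] [158.41522491 241.53287197]
```

View pics/c6.png

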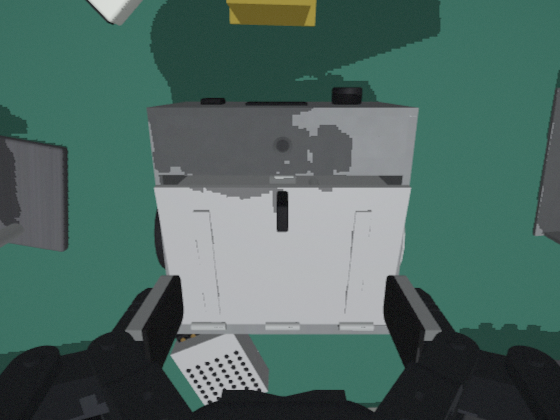

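>>> send_rows:
  plan:
    - [[0, 0, 0], [0, -0.01, -0.4], -1]
    - [[0, 0, 0], [0, 0, -0.4], -1]
    - [[0, 0, 0], [0, 0, -0.4], -1]
    - [[0, 0, 0], [0, 0, -0.4], -1]
    - [[0, 0, 0], [0, 0, -0.2], -1]
    - [[0, 0, 0], [0, 0, -0.18], -1]
    - [[0, 0, 0], [0, 0, 0], -1]
    - [[0, 0, 0], [0, 0, 0], 1]
    - [[0, 0, 0], [0, 0, 0], 1]
    - [[0, 0, 0], [0, 0, 0], 1]
    - [[0, 0, 0], [0, 0, 0], 1]
    - [[0, 0, 0], [0, 0, 0], 1]
    - [[0, 0, 0], [0, 0, 0], 1]
    - [[0, 0, 0], [0, 0, 0], 1]
    - [[0, 0, 0], [0, 0, 0], 1]
    - [[0, 0, 0], [0, 0, 0], 1]
  force: 25

```text
time: 15.6
eef_pos: [560.2, -15.6, 133.0]
orientation: [[-0.999, 0.053, 0.0], [0.053, 0.999, 0.0], [-0.0, 0.0, -1.0]]
force: [0.1, 2.0, 1.5]
width: 0.084
grip_force: 29.2
```

Run:
```python
import numpy as np
ux=np.array([.9986,-.0523,0]);r=122;h=27.7
def P(t): return ux*(-(r*np.cos(t)-h*np.sin(t)))+np.array([0,0,1])*(r*np.sin(t)+h*np.cos(t))
th=np.linspace(.14,1.6,21)
for a,b in zip(th[:-1],th[1:]): print(np.round((P(b)-P(a))/50,2).tolist(),end=" ")
print(np.round((P(1.6)-P(.14)),1))
```

```text
[0.07, -0.0, 0.17] [0.08, -0.0, 0.16] [0.09, -0.0, 0.16] [0.11, -0.01, 0.15] [0.12, -0.01, 0.14] [0.13, -0.01, 0.13] [0.14, -0.01, 0.12] [0.14, -0.01, 0.11] [0.15, -0.01, 0.1] [0.16, -0.01, 0.09] [0.16, -0.01, 0.08] [0.17, -0.01, 0.07] [0.17, -0.01, 0.05] [0.18, -0.01, 0.04] [0.18, -0.01, 0.03] [0.18, -0.01, 0.01] [0.18, -0.01, 0.0] [0.18, -0.01, -0.01] [0.18, -0.01, -0.03] [0.18, -0.01, -0.04] [148.   -7.8  76.7]
```

Pinched (0.084 × 85 ≈ 7–8 mm). Swing half the arc first.

>>> send_rows:
  plan:
    - [[0, 0, 0], [0.07, 0, 0.17], 1]
    - [[0, 0, 0], [0.08, 0, 0.16], 1]
    - [[0, 0, 0], [0.09, 0, 0.16], 1]
    - [[0, 0, 0], [0.11, -0.01, 0.15], 1]
    - [[0, 0, 0], [0.12, -0.01, 0.14], 1]
    - [[0, 0, 0], [0.13, -0.01, 0.13], 1]
    - [[0, 0, 0], [0.14, -0.01, 0.12], 1]
    - [[0, 0, 0], [0.14, -0.01, 0.11], 1]
    - [[0, 0, 0], [0.15, -0.01, 0.1], 1]
    - [[0, 0, 0], [0.16, -0.01, 0.09], 1]
    - [[0, 0, 0], [0, 0, 0], 1]

```text
time: 16.7
eef_pos: [620.7, -18.9, 200.6]
orientation: [[-0.999, 0.053, 0.002], [0.053, 0.999, 0.001], [-0.001, 0.001, -1.0]]
force: [-2.6, 2.7, 1.8]
width: 0.087
grip_force: 27.8
```

>>> send_rows:
  plan:
    - [[0, 0, 0], [0.16, -0.01, 0.08], 1]
    - [[0, 0, 0], [0.17, -0.01, 0.07], 1]
    - [[0, 0, 0], [0.17, -0.01, 0.05], 1]
    - [[0, 0, 0], [0.18, -0.01, 0.04], 1]
    - [[0, 0, 0], [0.18, -0.01, 0.03], 1]
    - [[0, 0, 0], [0.18, -0.01, 0.01], 1]
    - [[0, 0, 0], [0.18, -0.01, 0], 1]
    - [[0, 0, 0], [0.18, -0.01, -0.01], 1]
    - [[0, 0, 0], [0.18, -0.01, -0.03], 1]
    - [[0, 0, 0], [0.18, -0.01, -0.04], 1]
    - [[0, 0, 0], [0, 0, 0], 1]
    - [[0, 0, 0], [0, 0, 0], 1]

```text
time: 17.9
eef_pos: [708.9, -23.7, 211.0]
orientation: [[-0.999, 0.052, 0.004], [0.052, 0.999, 0.001], [-0.004, 0.001, -1.0]]
force: [-0.3, 3.9, 4.4]
width: 0.085
grip_force: 27.4
```

Run:
```python
from h import *
a=robot.snapshot("side")[:,:,::-1]; cv2.imwrite("pics/side7.png",a)
S=cal("side");O=np.array([589.2,-16.5,0]);ux=np.array([.9986,-.0523,0]);uy=np.array([.0523,.9986,0])
for y in(-92,0,92): print(proj(S,O+ux*88+uy*y+[0,0,105]),proj(S,O+ux*85+uy*y+[0,0,237.5]))
s=robot.sense();print(s["q"])
```

```text
[290.12544058 176.57595626] [292.06554371 135.44975791]
[266.53561149 187.53202723] [266.9538369  145.17829934]
[240.72231772 199.52076515] [239.30497353 155.88976212]
[ 1.86052135e-01  5.90172391e-01  5.70985219e-01  1.25677663e-04
 -1.54723386e+00 -1.80932201e+00]
```

>>> send_rows:
  plan:
    - [[0, 0, 0], [0, 0, 0], -1]
    - [[0, 0, 0], [0, 0, 0], -1]
    - [[0, 0, 0], [0, 0, 0], -1]
    - [[0, 0, 0], [0, 0, 0], -1]
    - [[0, 0, 0], [0, 0, 0], -1]
    - [[0, 0, 0], [0, 0, 0.3], -1]
    - [[0, 0, 0], [0, 0, 0.6], -1]
    - [[0, 0, 0], [0, 0, 0.6], -1]
    - [[0, 0, 0], [0, 0, 0.6], -1]
    - [[0, 0, 0], [-0.6, 0, 0.3], -1]
    - [[0, 0, 0], [-0.8, 0, 0], -1]
    - [[0, 0, 0], [-0.8, 0, 0], -1]
    - [[0, 0, 0], [-0.8, 0, 0], -1]
    - [[0, 0, 0], [0, 0, 0], -1]
    - [[0, 0, 0], [0, 0, 0], -1]
    - [[0, 0, 0], [0, 0, 0], -1]

```text
time: 19.55
eef_pos: [558.3, -24.2, 329.4]
orientation: [[-0.999, 0.053, 0.0], [0.053, 0.999, 0.0], [-0.0, 0.0, -1.0]]
force: [1.0, -0.2, 0.3]
width: 0.998
grip_force: 0.0
```

Run:
```python
from h import *
import pickle
s=robot.sense();print(s["eef_pos"],np.array(s["orientation"]).round(3))
W=cal("wrist");b=robot.snapshot("wrist")[:,:,::-1].copy();cv2.imwrite("pics/w8.png",b);pickle.dump(W,open("w8.pkl","wb"))
a=robot.snapshot("side")[:,:,::-1]; cv2.imwrite("pics/side8.png",a)
O=np.array([589.2,-16.5,0]);ux=np.array([.9986,-.0523,0]);uy=np.array([.0523,.9986,0])
for y in(-30,30): print(y,proj(W,O+ux*20+uy*y+[0,0,100]),proj(W,O+ux*20+uy*y+[0,0,70]))
p=proj(W,O+ux*20+[0,0,90]).round().astype(int);print(p)
c=b[p[1]-120:p[1]+120,p[0]-130:p[0]+130]
o=np.zeros((600,800,3),np.uint8);o[:480,:520]=cv2.resize(np.ascontiguousarray(c),(520,480),interpolation=cv2.INTER_CUBIC)
o[:280,525:795]=cv2.resize(np.ascontiguousarray(a[120:260,200:335]),(270,280)); cv2.imwrite("pics/c8.png",o)
```

```text
[558.27982561 -24.23191716 329.39408813] [[-0.999  0.053  0.   ]
 [ 0.053  0.999  0.   ]
 [-0.     0.    -1.   ]]
-30 [264.98696779 211.45569909] [266.18141149 203.00497445]
30 [318.63633949 211.4477273 ] [316.23596104 202.99801518]
[292 209]
```

View pics/c8.png

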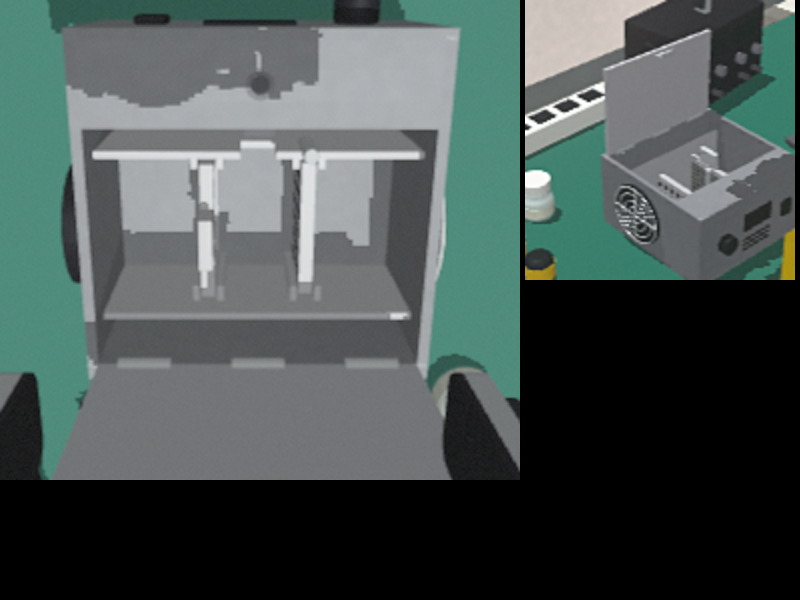

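Run:
```python
from h import *
import pickle
S=cal("side");O=np.array([589.2,-16.5,0]);ux=np.array([.9986,-.0523,0]);uy=np.array([.0523,.9986,0])
for y in(-30,30): print(y,[proj(S,O+ux*(20+d)+uy*y+[0,0,z]).round(1).tolist() for d,z in((-15,100),(15,100),(-41,72),(41,72))])
W=pickle.load(open("w8.pkl","rb")); b=cv2.imread("pics/w8.png"); g=b.max(2)
print(g[165:240:3,256:276])
a=cv2.imread("pics/side8.png").max(2); print(a[184:206:1,276:302])
```

```text
-30 [[294.7, 197.2], [287.2, 192.8], [301.0, 209.6], [280.7, 197.4]]
30 [[278.6, 205.4], [271.1, 200.7], [285.1, 218.2], [264.9, 205.3]]
[[213 213 213 213 212 213 213 211 209 209 209 210 210 211 209 211 210 210
  210 210]
 [197 212 223 224 207 187 190 191 192 191 191 190 191 194 213 223 224 211
  201 206]
 [162 197 223 223 187 145 174 179 179 178 180 180 155 177 215 224 224 200
  172 176]
 [150 113 112 110 113 174 214 223 223 223 223 224 196 201 203 177 179 178
  178 175]
 [149 110 109 109 110 174 215 223 223 223 222 223 202 205 203 178 177 177
  177 175]
 [156 122 109 112 112 173 213 223 223 223 223 223 190 194 202 176 177 177
  177 177]
 [176 151 111 114 113 154 205 223 223 222 223 223 195 198 203 177 178 176
  178 179]
 [134 126 113 111 113 154 205 223 223 223 223 223 193 198 204 178 177 177
  179 179]
 [178 178 177 151 114 155 196 211 211 217 224 223 203 206 204 179 179 179
  180 179]
 [179 177 177 151 112 122 140 147 146 146 195 218 197 203 213 192 177 178
  177 177]
 [178 177 177 150 113 114 118 119 121 119 121 118 115 187 199 149 114 109
  111 111]
 [176 177 150 113 110 115 12
[... 2861 characters left out ...]
38 137 138
  136 130 112  88  91  96 103  99]
 [128 126 127 127 128 126 129 128 129 139 174 169 136 137 137 141 141 139
  136 134 114  88  89  92  95  99]
 [126 130 125 129 127 129 127 101 104 129 126 145 163 152 134 138 135 137
  136 133 114  88  91  93  98 101]
 [126 127 130 126 127 127 129 106  77  88 122 146 141 142 160 160 132 135
  137 133 107  88  89  94  95  99]
 [124 127 128 129 127 128 125  99  93  92  78 106 133 139 144 145 127 130
  128 138 129  80  90  90  97  99]
 [128 127 127 128 127 129 127 106  80  82  89  88  88 133 198 235 223 184
  155 138 105  86  77  81  92  97]
 [128 125 129 126 128 127 128 107  96  90  66  81  92  82 140 201 183 129
  169 232 241 224 163  97  79  90]]
```

>>> send_rows:
  plan:
    - [[0, 0, 0], [0.165, -0.08, -0.597], 0]
    - [[0, 0, 0], [0.165, -0.08, -0.597], 0]
    - [[0, 0, 0], [0.165, -0.08, -0.597], 0]
    - [[0, 0, 0], [0.165, -0.08, -0.597], 0]
    - [[0, 0, 0], [0.165, -0.08, -0.597], 0]
    - [[0, 0, 0], [0.165, -0.08, -0.597], 0]
    - [[0, 0, 0], [0, 0, 0], 0]
    - [[0, 0, 0], [0, 0, 0], 0]
    - [[0, 0, 0], [0, 0, 0], 0]

```text
time: 20.55
eef_pos: [608.3, -48.2, 152.2]
orientation: [[-0.999, 0.053, 0.003], [0.053, 0.999, -0.0], [-0.003, -0.0, -1.0]]
force: [-0.2, 0.1, 0.1]
width: 0.506
grip_force: 0.0
```

Run:
```python
from h import *
s=robot.sense();print(s["eef_pos"],s["width"],s["force"])
W=cal("wrist");b=robot.snapshot("wrist")[:,:,::-1].copy();cv2.imwrite("pics/w9.png",b)
O=np.array([589.2,-16.5,0]);ux=np.array([.9986,-.0523,0]);uy=np.array([.0523,.9986,0])
ps=[proj(W,O+ux*(20+d)+uy*(-30+e)+[0,0,100]).round(1) for d,e in((-15,-4),(-15,4),(15,4),(15,-4))];print(ps)
x=int(np.mean([p[0] for p in ps])); ys=np.linspace(ps[0][1]-20,ps[2][1]+20,14).astype(int)
for y in ys: print(y,b.max(2)[y,x-22:x+22:2])
```

```text
[608.33588801 -48.23411332 152.17377455] 0.5055991291277547 [-0.22283958  0.1152969   0.1351772 ]
[array([278.5, 206.9]), array([292.2, 206.9]), array([291.8, 253.3]), array([278.7, 253.3])]
186 [190 189 124 122 123 124 123 140 158 159 160 161 161 165 192 190 190 191
 191 192 190 189]
193 [191 190 189 164 125 123 123 134 160 161 161 159 161 165 190 190 190 191
 191 191 190 191]
200 [191 190 189 189 124 126 124 123 130 129 132 131 130 129 120 121 123 168
 190 189 190 189]
206 [189 189 190 124 123 124 123 124 133 133 134 132 133 131 119 122 137 172
 190 188 188 191]
213 [124 124 122 122 124 123 123 137 159 159 159 161 160 157 120 123 158 177
 178 177 176 177]
220 [122 123 122 121 124 123 123 135 160 161 161 160 160 158 118 124 122 124
 124 123 122 122]
226 [120 121 122 123 124 124 124 140 160 209 233 235 235 229 122 126 124 124
 125 124 122 123]
233 [122 123 124 123 121 129 130 177 230 232 232 233 234 228 126 129 123 121
 121 121 122 122]
240 [130 130 131 129 132 130 131 174 231 232 233 233 233 226 126 130 130 130
 131 130 131 130]
246 [131 131 130 132 131 128 128 173 230 232 232 232 232 224 126 130 129 131
 130 130 131 132]
253 [130 131 130 131 129 130 126 153 222 223 178 179 179 161 129 130 129 129
 131 132 129 131]
260 [131 130 129 131 129 130 126 149 231 231 204 161 160 148 125 130 131 131
 129 129 131 130]
266 [132 130 129 135 160 159 152 135 159 160 159 160 160 150 147 159 160 134
 130 128 129 130]
273 [131 130 131 130 156 155 149 130 132 128 130 129 130 130 150 156 157 134
 130 130 131 131]
```

>>> send_rows:
  plan:
    - [[0, 0, 0], [0, -0.02, -0.4], 0]
    - [[0, 0, 0], [0, 0, -0.4], 0]
    - [[0, 0, 0], [0, 0, -0.3], 0]
    - [[0, 0, 0], [0, 0, -0.25], 0]
    - [[0, 0, 0], [0, 0, -0.17], 0]
    - [[0, 0, 0], [0, 0, 0], 0]
    - [[0, 0, 0], [0, 0, 0], 1]
    - [[0, 0, 0], [0, 0, 0], 1]
    - [[0, 0, 0], [0, 0, 0], 1]
    - [[0, 0, 0], [0, 0, 0], 1]
    - [[0, 0, 0], [0, 0, 0], 1]
    - [[0, 0, 0], [0, 0, 0], 1]
    - [[0, 0, 0], [0, 0, 0], 1]
  force: 50

```text
time: 21.9
eef_pos: [607.9, -49.3, 75.4]
orientation: [[-0.999, 0.053, 0.002], [0.053, 0.999, -0.0], [-0.002, 0.0, -1.0]]
force: [0.0, 2.1, 4.8]
width: 0.083
grip_force: 50.5
```

>>> send_rows:
  plan:
    - [[0, 0, 0], [0, 0, 0.2], 1]
    - [[0, 0, 0], [0, 0, 0.3], 1]
    - [[0, 0, 0], [0, 0, 0.3], 1]
    - [[0, 0, 0], [0, 0, 0.3], 1]
    - [[0, 0, 0], [0, 0, 0.4], 1]
    - [[0, 0, 0], [0, 0, 0.5], 1]
    - [[0, 0, 0], [0, 0, 0.5], 1]
    - [[0, 0, 0], [0, 0, 0.4], 1]
    - [[0, 0, 0], [0, 0, 0], 1]
    - [[0, 0, 0], [0, 0, 0], 1]

```text
time: 22.9
eef_pos: [606.7, -49.2, 218.8]
orientation: [[-0.999, 0.053, -0.001], [0.053, 0.999, 0.001], [0.001, 0.001, -1.0]]
force: [-0.8, -0.4, -1.8]
width: 0.082
grip_force: 49.6
```

>>> send_rows:
  plan:
    - [[0, 0, 0], [-0.384, -0.142, 0], 1]
    - [[0, 0, 0], [-0.384, -0.142, 0], 1]
    - [[0, 0, 0], [-0.384, -0.142, 0], 1]
    - [[0, 0, 0], [-0.384, -0.142, 0], 1]
    - [[0, 0, 0], [-0.384, -0.142, 0], 1]
    - [[0, 0, 0], [-0.384, -0.142, 0], 1]
    - [[0, 0, 0], [-0.384, -0.142, 0], 1]
    - [[0, 0, 0], [-0.384, -0.142, 0], 1]
    - [[0, 0, 0], [-0.384, -0.142, 0], 1]
    - [[0, 0, 0], [-0.384, -0.142, 0], 1]
    - [[0, 0, 0], [0, 0, 0], 1]

```text
time: 24.0
eef_pos: [412.4, -120.8, 218.2]
orientation: [[-0.999, 0.054, -0.003], [0.054, 0.999, 0.0], [0.003, 0.0, -1.0]]
force: [0.6, 0.7, -0.8]
width: 0.08
grip_force: 49.6
```

>>> send_rows:
  plan:
    - [[0, 0, 0.95], [0, 0, 0], 1]
    - [[0, 0, 0.95], [0, 0, 0], 1]
    - [[0, 0, 0.95], [0, 0, 0], 1]
    - [[0, 0, 0.95], [0, -0.26, 0], 1]
    - [[0, 0, 0.95], [0, -0.26, 0], 1]
    - [[0, 0, 0.95], [0, -0.26, 0], 1]
    - [[0, 0, 0.95], [0, -0.26, 0], 1]
    - [[0, 0, 0.95], [0, -0.26, 0], 1]
    - [[0, 0, 0.95], [0, -0.26, 0], 1]
    - [[0, 0, 0.95], [0, -0.26, 0], 1]
    - [[0, 0, 0.95], [0, -0.26, 0], 1]
    - [[0, 0, 0.95], [0, -0.26, 0], 1]
    - [[0, 0, 0.95], [0, -0.26, 0], 1]
    - [[0, 0, 0.95], [0, -0.26, 0], 1]
    - [[0, 0, 0], [0, 0, -0.15], 1]
    - [[0, 0, 0], [0, 0, -0.14], 1]
    - [[0, 0, 0], [0, 0, 0], 1]
    - [[0, 0, 0], [0, 0, 0], 1]
    - [[0, 0, 0], [0, 0, 0], 1]

```text
time: 25.9
eef_pos: [415.3, -263.0, 205.0]
orientation: [[-0.229, -0.973, 0.0], [-0.973, 0.229, -0.0], [0.0, -0.0, -1.0]]
force: [0.3, -0.1, -1.5]
width: 0.081
grip_force: 49.5
```

Run:
```python
from h import *
b=robot.snapshot("side")[:,:,::-1].copy();cv2.imwrite("pics/s10.png",b);w=robot.snapshot("wrist")[:,:,::-1]
s=robot.sense();print(s["eef_pos"],np.array(s["orientation"]).round(3),s["width"],s["grip_force"],s["force"])
o=np.zeros((600,800,3),np.uint8);o[:400,:400]=cv2.resize(np.ascontiguousarray(b[90:340,200:450]),(400,400));o[:300,400:800]=cv2.resize(np.ascontiguousarray(w),(400,300))
o[400:,:200]=0; cv2.imwrite("pics/c10.png",o)
```

```text
[ 415.34907033 -263.13789916  205.11191117] [[-0.229 -0.973  0.001]
 [-0.973  0.229 -0.   ]
 [ 0.    -0.001 -1.   ]] 0.0848818312597159 49.52703416347504 [ 0.56798205 -1.08903164 -1.53716913]
```

View pics/c10.png

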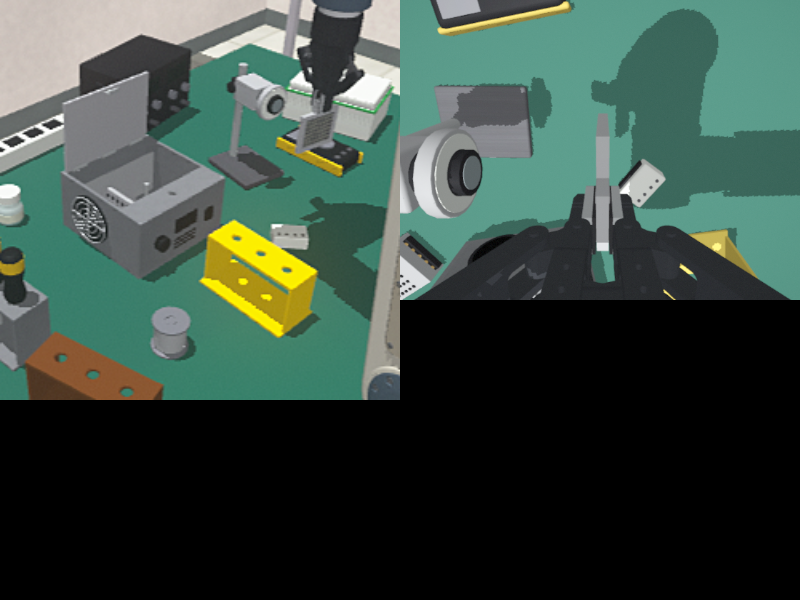

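Run:
```python
from h import *
W=cal("wrist"); L=onz(W,((472-400)*1.4,172*1.4),170); print(L, L+100*np.array([-.973,.231,0]))
print(robot.sense()["time"])
```

```text
[ 512.67815319 -288.93729654  170.        ] [ 415.37815319 -265.83729654  170.        ]
26.0
```

Lens check agrees: the focus lies at (415, -266), and the plate is at (415, -263). Handing in.

```bash
python3 -c "
from station import robot
print(robot.hand_in())"
```

```text
the job is handed in; nothing more can be done
None
```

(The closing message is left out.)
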